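# Lock the plaster turntable with its index pin

## Task

Take the slim index pin out of its wooden block, put it in the hole of the loose turntable wheel, turn the wheel in its housing until the hole comes over the hidden hole below, and let the pin down fully home, its head sitting upright on the wheel, then let go. Feel for the hole with a light touch, never pushing the pin against the turntable with more than 40 N. Leave the fat spare pin, the jar, the bowl and the scraper where they are.

Things in the scene. Friction and masses are not known exactly. Their poses are not given: they have to be found in the camera images.
- jig: Turntable housing, fixed to the bench: grey round cup, 168 mm across, rim 47 mm high, a loose aluminium wheel in it. One square ear, 22 mm wide, sticks 14 mm out of its side. A flat foot, 220 by 50 mm, 12 mm high, lies under it along y. Origin: on the bench, on the wheel's upright turning axis; z up; x points from the axis to the ear.
- seat_top (a point): Point on the turning axis, 32 mm above the bench: the top of a fixed, unseen steel seat ring under the wheel, 20 mm thick. It has one through hole, 15 mm wide, 58 mm from the axis, within 0.22 rad (13 degrees) either side of the ear's direction: find it by feel. A pin in the wheel's hole rests on the seat and sinks over the seat's hole.
- wheel_top (a point): Centre of the wheel's flat top, on the turning axis, 50 mm above the bench. Wheel: 151 mm across, 16 mm thick; a white plaster model, 46 mm across and 22 mm high, is fixed on its middle. It turns freely by hand about the upright axis, either way (about 2 N sideways at its hole), and stays where it is left.
- ear (a point): Middle of the outer top edge of the housing's ear: 98 mm from the axis along the housing's x, 47 mm above the bench.
- wheel_hole (a point): Centre of the mouth of the wheel's only hole, a round through hole 14 mm wide, 58 mm from the turning axis, level with the wheel's top. Its x axis points away from the turning axis. At the start it is 0.5 to 1.0 rad anticlockwise (seen from above) of the ear.
- pin_head (a point): Centre of the head of the slim index pin, one of two steel pins standing in the block. Head: upright cylinder 24 mm wide, 40 mm high. Shank below it: 12 mm wide, 34 mm long, last 2.5 mm tapered to 8.4 mm. z along the pin, head up; 0.13 kg. This point is 54 mm above the tip; 86 mm above the bench with the tip on the seat, 70 mm when home (head on the wheel).
- stub_head (a point): Centre of the head of the fat spare pin, to be left in the block: head 36 mm wide and 18 mm high, same shank.
- block: Wooden pin block, fixed to the bench: 70 mm (x) by 170 mm (y) by 45 mm high, with two 14 mm wide, 40 mm deep holes in its top, at 45 mm to either side of its middle along its y; each holds one of the pins, which may be in either. Origin: middle of its underside.
- jar: Closed jar, grey, 84 mm wide and 130 mm high, standing. Origin: centre of its underside.
- bowl: Dark rubber mixing bowl, 120 mm wide and 60 mm high. Origin: centre of its underside.
- scraper: Flat steel scraper with a wooden handle, lying on the bench, 220 mm long along its x, 60 mm wide at the blade's end (+x), 16 mm high. Origin: middle of its length, on the bench.
Things that resemble listed ones, but are neither listed nor needed, are in the scene too. Leave any orange look-alike of the part that bears pin_head alone.

How it is judged (in metres and radians):
At the end, for the whole second after the job is handed in: The index pin is in the wheel's hole and through into the seat: the centre of its head is 64 to 74 mm above the bench and within 5 mm sideways of the wheel's hole, it is upright within 0.12 rad, released and at rest (horizontal distance between pin_head and wheel_hole below 0.005 m and z of pin_head in the frame of jig between 0.064 and 0.074 m and angle between pin_head's own z axis and vertical below 0.12 rad and contact force between the fingers and pin below 0.1 N and linear speed of pin below 0.02 m/s); the robot touches nothing.
It fails at once if the index pin is pushed against the turntable with more than 40 N (contact force between pin and jig above 40 N).
It fails at once if the fat spare pin is moved more than 15 mm (distance of stub_head from where it was at the start of the episode above 0.015 m).
It fails at once if the jar, the bowl or the scraper is moved more than 25 mm (distance of any of jar, bowl, scraper from where it was at the start of the episode above 0.025 m).
It also fails if it takes over 61 s, if anything falls off the work surface, if the arm or the gripper's body presses on something with over 40 N, if the wrist force passes 120 N, or if a joint passes its speed limit or range.

## Robot

A 6-joint arm with a two-finger parallel gripper is mounted at the origin on the work surface. World frame = base frame: x ahead of the robot, y to its left, z up, the work surface at z = 0. Lengths are in m, angles in degrees, forces in N, time in s.
With the tool pointing down it reaches from about 0.375 to 0.9 m from the base axis. Payload 3.1 kg.
Tool frame: the origin (TCP) lies at the very end of the fingers, on their centre line; the grasp point (between the pads) lies 19 mm behind it; z points along the fingers, y is the line along which they close (so a half turn about z gives the same grasp; the last joint's range is limited). The gripper opens to 87 mm and grips with 3 to 60 N. Pads are 19 mm wide; open, the fingers measure 117 mm over their backs; the gripper's body (75 mm by 190 mm) begins 51 mm behind the grasp point.
Start: joints at [-86.774, 30.224, 82.088, -0, 67.689, -10.227], TCP at [0.145, -0.608, 0.223] pointing down, gripper open.
Joint ranges: [-176.69, 176.69], [-43.24, 126.21], [12.49, 139.97], [-82, 262], [0, 151.66], [-163.58, 163.58]. Speed limits (degrees/s): [159.86, 159.86, 180, 180, 180, 180].

## Interface

Orientations are given as a 3x3 rotation matrix whose columns are the frame's x, y, z axes.
In Python, from rig import bot, imaging gives the robot as it stands.
- The arm moves only by the tool drive_tool, never from a script. Its argument "deltas" is text: rows parted by semicolons, each of 5 numbers parted by spaces: the finger opening in mm, from 0 to 87, then the shift along the world's x, y, z in mm, then the turn about the world's z in rad. In form: jaw dx dy dz twist; .... A call has 1 to 12 rows; each row is the pose to reach, as a shift and turn from the pose commanded when the call began; what a row does not reach only later rows make up. A row lasts 1/10 s, in which the tool goes at most 50 mm and 8.59 degrees, less where a joint would pass 70% of its speed; a pose out of reach is approached as far as the arm can. A call with a gripper value outside its range is refused whole. The fingers move at their own pace and stop on an object; the grip force is fixed at half the most. Time passes only in rows, so rows that repeat a pose let the fingers close. It gives the time, the measured TCP pose, the force, the opening and the grip force at its end, in the units of the state.
- bot.read_state(): the state, without advancing time (a new reading comes with each control period).
- imaging.capture(name): name is "scene" or "top" or "wrist"; returns the picture (400x640x3 uint8, red, green, blue); there is no depth.
- imaging.camera_model(name): a dict with "fx", "fy", "cx", "cy" (pixels), "T" (4x4, takes a point from camera to world coordinates). Camera axes: x right, y down, z forward; pixel columns grow to the right and rows downward; lengths in m; the calibration is good to about 2 mm. A picture is of the moment at which its call begins: read the wrist's pose just before it. camera_model takes no time and is no camera call; for the wrist camera it gives the pose at the moment of the call.
- bot.hand_in(): hands the job in; it is judged then, once.
The state is a dict: "time_s": time; "joint_positions": joint angles; "qvel": joint speeds; "tau": joint torques, N m; "position": TCP position; "tcp_rot": TCP orientation; "force": force on the tool from outside, world axes, zero at the start; "moment": the same for the moment, N m; "opening": opening from 0.0 (shut) to 1.0 (fully open); "grasp_force": force on a finger pad.
Only numpy, scipy, OpenCV 4.12 (cv2) and the standard library are available. Lean on these libraries where they do the work, as an engineer would, in place of code of your own. Each camera call takes 0.05 s, during which the arm holds its last target. There are 200 camera calls.

## Working session

There is one attempt and no reset: what is moved stays moved. The work goes in short steps, Python scripts to look and compute and a tool call to move; the robot and the scene stay as the last step left them, time stands still between calls to the robot, and variables do not carry over. Pictures are saved under pics/ and viewed, at most 10 in all, crops included, and the job is handed in when it is done.

Besides the shell and the picture viewer there is one more tool, called after "Emit:" as name(argument=value, ...), one argument or row to a line, values as JSON. drive_tool: Moves the arm, as the interface text tells. Its arguments: {"type":"object","properties":{"deltas":{"type":"string"}},"required":["deltas"]}

```bash
mkdir -p pics; ls
python3 - <<'E'
from rig import bot, imaging
import cv2, numpy as np
for n in ("scene","top"):
    im=imaging.capture(n); cv2.imwrite(f"pics/{n}0.png",im[:,:,::-1])
    m=imaging.camera_model(n); print(n,m["fx"],m["fy"],m["cx"],m["cy"]); print(np.round(m["T"],3))
print(bot.read_state()["time_s"])
E
```

```text
pics
scene 515.0656394429969 515.0656394429969 319.062173665692 202.90225732130747
[[-0.049  0.678 -0.733  1.33 ]
 [ 0.999  0.037 -0.033  0.077]
 [ 0.005 -0.734 -0.679  0.742]
 [ 0.     0.     0.     1.   ]]
top 500.2366297361069 500.2366297361069 321.7861746930144 197.5533076425403
[[ 0.018 -0.993  0.119  0.492]
 [-1.    -0.02  -0.011  0.026]
 [ 0.013 -0.119 -0.993  1.056]
 [ 0.     0.     0.     1.   ]]
0.1
```

View pics/top0.png

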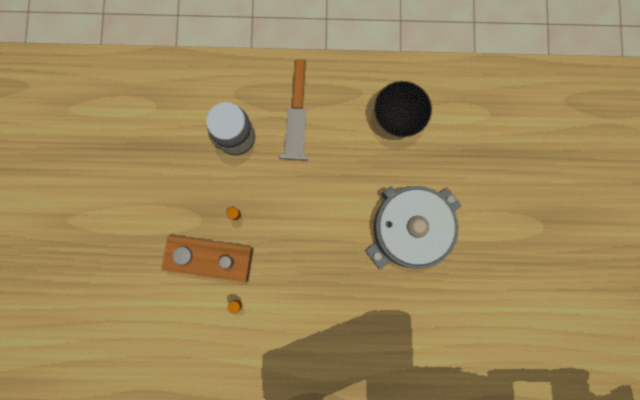

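View pics/scene0.png

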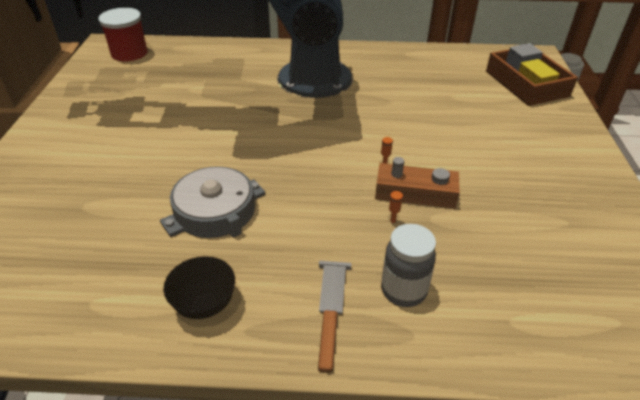

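The top view shows the housing at (417,227), its ear at about (388,194), the wheel hole at (389,224), the block at (207,258), the fat pin at (181,256) and the slim pin at (225,262). The two orange look-alikes are at (233,213) and (234,307). The scene view has the slim pin at (398,168), the fat pin at (440,177) and the wheel hole at (239,193).

```bash
cat > h.py <<'E'
import numpy as np, cv2
def ray(m,p):
    d=np.array([(p[0]-m["cx"])/m["fx"],(p[1]-m["cy"])/m["fy"],1.]); T=np.array(m["T"])
    return T[:3,3],T[:3,:3]@d
def plane(m,p,z):
    o,d=ray(m,p); return o+d*(z-o[2])/d[2]
def tri(rs):
    A=np.zeros((3,3));b=np.zeros(3)
    for o,d in rs:
        d=d/np.linalg.norm(d);P=np.eye(3)-np.outer(d,d);A+=P;b+=P@o
    x=np.linalg.solve(A,b)
    return x,[np.linalg.norm(np.cross(x-o,d/np.linalg.norm(d)))*1e3 for o,d in rs]
def proj(m,X):
    T=np.array(m["T"]);c=T[:3,:3].T@(np.asarray(X)-T[:3,3])
    return np.array([m["fx"]*c[0]/c[2]+m["cx"],m["fy"]*c[1]/c[2]+m["cy"]])
def blobs(mask,roi,amin=15):
    x0,y0,x1,y1=roi;mm=np.zeros_like(mask,dtype=np.uint8);mm[y0:y1,x0:x1]=mask[y0:y1,x0:x1]
    n,_,s,c=cv2.connectedComponentsWithStats(mm,connectivity=4)
    return [(c[i].round(1).tolist(),s[i].tolist()) for i in range(1,n) if s[i][4]>=amin]
E
python3 - <<'E'
from rig import imaging
from h import *
M={n:imaging.camera_model(n) for n in("top","scene")}
I={n:cv2.imread(f"pics/{n}0.png") for n in M}
for n,roi in(("top",(160,235,255,285)),("scene",(376,150,465,210))):
    hsv=cv2.cvtColor(I[n],cv2.COLOR_BGR2HSV)
    print(n,"grey",blobs(hsv[:,:,1]<70,roi))
    wr=(365,185,465,270) if n=="top" else (160,165,270,240)
    print(" dark",blobs(hsv[:,:,2]<80,wr,4)); print(" bright",blobs((hsv[:,:,2]>150)&(hsv[:,:,1]<60),wr,60))
print("rough hole",plane(M["top"],(389,224),.05),"axis",plane(M["top"],(417,227),.05),"pin",plane(M["top"],(225,262),.085),"ear",plane(M["top"],(388,192),.047))
print("orange",plane(M["top"],(233,213),.07),plane(M["top"],(234,307),.07),"stub",plane(M["top"],(181,256),.063))
a=cv2.resize(I["top"][180:275,365:465],None,fx=4,fy=4,interpolation=cv2.INTER_CUBIC)
b=cv2.resize(I["scene"][165:245,160:270],None,fx=3.6,fy=3.6,interpolation=cv2.INTER_CUBIC)
h=max(a.shape[0],b.shape[0]);c=np.zeros((h,a.shape[1]+b.shape[1],3),np.uint8);c[:a.shape[0],:a.shape[1]]=a;c[:b.shape[0],a.shape[1]:]=b
print(c.shape,a.shape);cv2.imwrite("pics/crop1.png",c)
E
```

```text
top grey [([182.0, 255.3], [173, 247, 19, 18, 264]), ([225.4, 261.6], [219, 256, 14, 12, 135])]
 dark [([383.9, 196.4], [381, 192, 7, 11, 38]), ([379.0, 236.9], [374, 205, 21, 57, 175]), ([388.8, 223.8], [387, 222, 4, 5, 15]), ([396.4, 262.6], [395, 262, 4, 2, 5])]
 bright [([417.5, 226.7], [381, 190, 74, 74, 3829]), ([419.5, 226.0], [414, 220, 12, 13, 126])]
scene grey [([397.5, 165.9], [393, 157, 11, 20, 168]), ([440.4, 175.3], [433, 168, 17, 16, 206])]
 dark [([256.8, 187.4], [256, 187, 3, 2, 5]), ([217.4, 222.9], [170, 192, 94, 46, 1387]), ([171.0, 224.9], [169, 223, 5, 4, 10])]
 bright [([210.3, 191.4], [174, 167, 75, 50, 2666])]
rough hole [ 0.56115569 -0.12156623  0.05      ] axis [ 0.5561765  -0.17815569  0.05      ] pin [0.47964361 0.1990228  0.085     ] ear [ 0.62662194 -0.11982224  0.047     ]
orange [0.57562849 0.18988612 0.07      ] [0.39364066 0.18081737 0.07      ] stub [0.48950623 0.28966584 0.063     ]
(380, 796, 3) (380, 400, 3)
```

View pics/crop1.png

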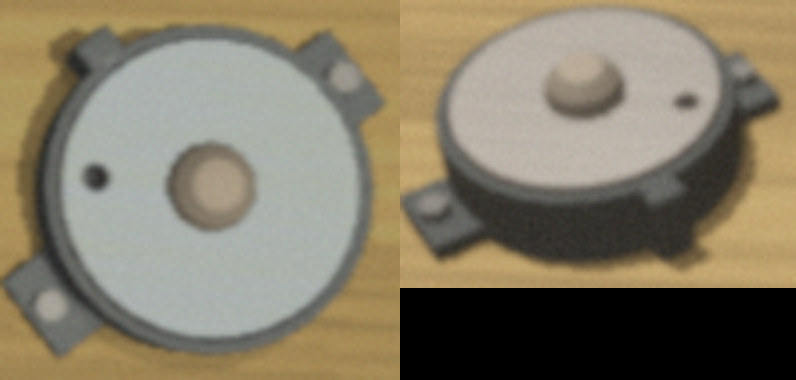

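The crop shows the ear's outer edge at about top pixel (388,191), the wheel hole at (389,224) and the plaster in the middle. The wheel hole sits roughly 43° anticlockwise of the ear, which agrees with the text.

Run:
```python
from rig import imaging,bot
from h import *
s=bot.read_state();print(s["time_s"],s["position"],np.round(s["tcp_rot"],3),s["opening"],s["force"])
m=imaging.camera_model("wrist");T=np.array(m["T"]);print(m["fx"],m["cx"],m["cy"])
R=np.array(s["tcp_rot"]);print("cam in tcp",np.round(R.T@T[:3,:3],3),np.round(R.T@(T[:3,3]-s["position"]),4))
t,c=imaging.camera_model("top"),imaging.camera_model("scene")
print("hole",tri([ray(t,(388.8,223.8)),ray(c,(685/3.6-80+160,101/3.6+165)) if 0 else ray(c,(160+(685-400)/3.6,165+101/3.6))]))
print("ear",tri([ray(t,(387.8,191.3)),ray(c,(160+(672-400)/3.6,165+191/3.6))]))
print("pin head ~",tri([ray(t,(225.4,261.6)),ray(c,(398.0,160.5))]))
```

```text
0.1 [ 0.14540742 -0.60717577  0.22167682] [[ 0.973  0.233 -0.   ]
 [ 0.233 -0.973  0.002]
 [ 0.    -0.002 -1.   ]] 0.9991114421912005 [-0.88220495  0.04921623  1.12227852]
295.3163247559783 315.0405058231276 204.08768193449376
cam in tcp [[-0.    -0.961 -0.278]
 [ 1.    -0.    -0.   ]
 [-0.    -0.278  0.961]] [ 0.076  -0.     -0.1612]
hole (array([ 0.56146038, -0.12019954,  0.04946352]), [np.float64(1.035989898459537), np.float64(1.0359898984595035)])
ear (array([ 0.62814776, -0.11779416,  0.04431756]), [np.float64(1.9954278408536676), np.float64(1.995427840853634)])
pin head ~ (array([0.48040634, 0.20027006, 0.08279761]), [np.float64(1.5676930693579576), np.float64(1.5676930693579962)])
```

Emit:
drive_tool(
  deltas="50 416 486 -10 0.49;50 416 486 -10 0.49;50 416 486 -10 0.49;50 416 486 -10 0.49;50 416 486 -10 0.49;50 416 486 -10 0.49;50 416 486 -10 0.49;50 416 486 -10 0.49;50 416 486 -10 0.49;50 416 486 -10 0.49;50 416 486 -10 0.49;50 416 486 -10 0.49",
)

```text
time_s: 1.3
position: [0.5364, -0.1501, 0.2129]
tcp_rot: [[0.749, 0.663, -0.001], [0.663, -0.749, 0.0], [-0.0, -0.001, -1.0]]
force: [0.3, -0.6, -0.2]
opening: 0.575
grasp_force: 0.0
```

Emit:
drive_tool(
  deltas="50 15 20 0 0;50 15 20 0 0;50 15 20 0 0;50 15 20 0 0",
)

```text
time_s: 1.7
position: [0.5497, -0.1328, 0.2129]
tcp_rot: [[0.749, 0.662, -0.001], [0.662, -0.749, -0.0], [-0.001, -0.001, -1.0]]
force: [1.4, -0.4, 0.1]
opening: 0.575
grasp_force: 0.0
```

```bash
cat > look.py <<'E'
import sys,json
from rig import imaging,bot
from h import *
def shot(tag):
    m=imaging.camera_model("wrist");s=bot.read_state();im=imaging.capture("wrist")
    cv2.imwrite(f"pics/{tag}.png",im[:,:,::-1]);json.dump({k:np.array(v).tolist() for k,v in m.items()},open(f"pics/{tag}.json","w"))
    print(tag,s["time_s"],np.round(s["position"],4),"qv",np.abs(s["qvel"]).max().round(3),"F",np.round(s["force"],2),"op",round(s["opening"]*87,1))
    return m,cv2.cvtColor(im,cv2.COLOR_RGB2HSV)
E
python3 - <<'E'
from look import *
m,h=shot("w1")
print([np.round(proj(m,X)) for X in((.561,-.121,.05),(.556,-.178,.072))])
E
```

```text
w1 1.7 [ 0.5497 -0.1328  0.2129] qv 0.822 F [ 1.39 -0.39  0.12] op 50.1
[array([314., 175.]), array([351., 216.])]
```

View pics/w1.png

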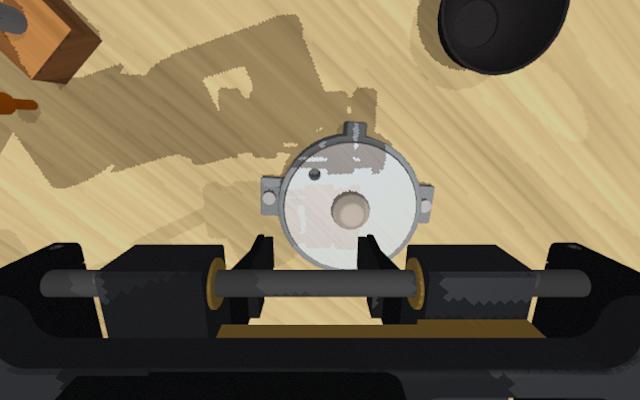

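The wrist view shows the wheel hole at (314,174), the ear's outer edge at (355,123), the plaster at (351,210), and the foot plates on either side.

Run:
```python
import json
from rig import imaging
from h import *
t,c=imaging.camera_model("top"),imaging.camera_model("scene");w=json.load(open("pics/w1.json"))
hsv=cv2.cvtColor(cv2.imread("pics/w1.png"),cv2.COLOR_BGR2HSV)
b=blobs(hsv[:,:,2]<110,(305,165,325,184),6);print(b)
hw=max(b,key=lambda q:q[1][4])[0]
hole,e=tri([ray(t,(388.8,223.8)),ray(w,hw)]);print("hole",hole,e)
h3,e=tri([ray(t,(388.8,223.8)),ray(w,hw),ray(c,(239.2,193.1))]);print("hole3",h3,e)
ear,e=tri([ray(t,(387.8,191.3)),ray(w,(355,123))]);print("ear",ear,e, plane(w,(355,123),.047))
# wheel disc ellipse in top and wrist
ht=cv2.cvtColor(cv2.imread("pics/top0.png"),cv2.COLOR_BGR2HSV)
mk=((ht[:,:,2]>150)&(ht[:,:,1]<60)).astype(np.uint8);mk[:185]=0;mk[270:]=0;mk[:,:376]=0;mk[:,460:]=0
cs=max(cv2.findContours(mk,cv2.RETR_EXTERNAL,cv2.CHAIN_APPROX_NONE)[0],key=cv2.contourArea)
el=cv2.fitEllipse(cv2.convexHull(cs));print(el)
ax=plane(t,el[0],.05);print("axis top",ax,"diam",np.mean(el[1])*(1.0)/500.2)
for H in(hole,h3,plane(t,(388.8,223.8),.05),plane(w,hw,.05)):
    d=H-ax;print(H.round(4),"r",np.hypot(d[0],d[1]).round(4),"ang",np.degrees(np.arctan2(d[1],d[0])).round(1))
for E in(ear,plane(t,(387.8,191.3),.047),plane(w,(355,123),.047)):
    d=E-ax;print("ear r",np.hypot(d[0],d[1]).round(4),"ang",np.degrees(np.arctan2(d[1],d[0])).round(1))
# foot screw ends in wrist: perpendicular check
f1,f2=plane(w,(269,198),.015),plane(w,(426,205),.015);d=f1-f2;print("foot dir",np.degrees(np.arctan2(d[1],d[0]))-90,(f1+f2)/2)
```

```text
[([314.1, 174.1], [309, 169, 11, 11, 97])]
hole [ 0.56154917 -0.1208664   0.05044068] [np.float64(0.22991735009282496), np.float64(0.22991735009276928)]
hole3 [ 0.56143529 -0.12038243  0.04931733] [np.float64(0.8831317142446359), np.float64(0.384756016959023), np.float64(1.263265287789167)]
ear [ 0.6323534  -0.12146095  0.02212466] [np.float64(1.794965308251291), np.float64(1.7949653082513057)] [ 0.63142148 -0.11727232  0.047     ]
((417.197021484375, 226.56602478027344), (72.93746948242188, 74.44734191894531), 137.0132598876953)
axis top [ 0.55705987 -0.17855807  0.05      ] diam 0.14732588104894762
[ 0.5615 -0.1209  0.0504] r 0.0579 ang 85.6
[ 0.5614 -0.1204  0.0493] r 0.0583 ang 85.7
[ 0.5616 -0.1212  0.05  ] r 0.0576 ang 85.5
[ 0.5615 -0.1207  0.05  ] r 0.058 ang 85.6
ear r 0.0945 ang 37.2
ear r 0.0924 ang 39.8
ear r 0.0964 ang 39.5
foot dir 38.81774821078426 [ 0.55851103 -0.17982664  0.015     ]
```

Emit:
drive_tool(
  deltas="50 -65 330 -10 0;50 -65 330 -10 0;50 -65 330 -10 0;50 -65 330 -10 0;50 -65 330 -10 0;50 -65 330 -10 0;50 -65 330 -10 0;50 -65 330 -10 0;50 -65 330 -10 0;50 -65 330 -10 0",
)

```text
time_s: 2.75
position: [0.486, 0.1964, 0.2033]
tcp_rot: [[0.75, 0.661, 0.0], [0.661, -0.75, -0.0], [-0.0, 0.001, -1.0]]
force: [-0.4, -0.5, 0.3]
opening: 0.573
grasp_force: 0.0
```

Run:
```python
from look import *
m,h=shot("w2")
t=imaging.camera_model("top")
print("pred pin top",proj(m,(.4796,.199,.085)),"stub",proj(m,(.4895,.2897,.063)))
p=proj(m,(.4796,.199,.085)).astype(int)
print(blobs(h[:,:,1]<70,(p[0]-60,max(p[1]-50,0),p[0]+80,p[1]+50),40))
```

```text
w2 2.75 [0.486  0.1964 0.2033] qv 0.663 F [-0.42 -0.49  0.26] op 49.9
pred pin top [308.74277424 202.45685312] stub [246.7604019  131.02212331]
[([308.6, 197.3], [297, 183, 24, 30, 563]), ([263.2, 244.7], [252, 236, 21, 16, 239]), ([367.1, 245.0], [359, 236, 21, 16, 234])]
```

View pics/w2.png

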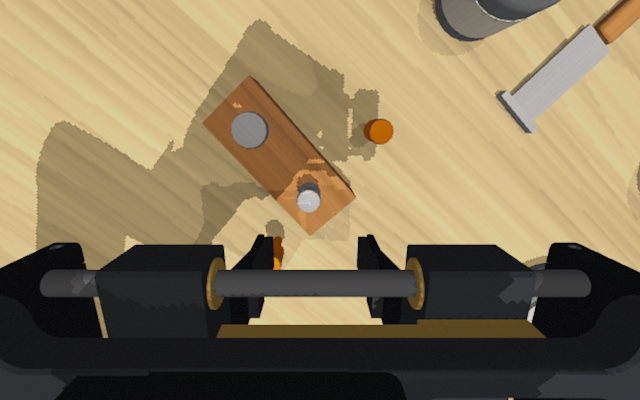

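The wrist view shows the slim pin's bright top at about (308,201), the fat pin at (249,130), one orange look-alike at (380,131) and the other at about (276,255), near the left finger.

Run:
```python
import json
from rig import imaging
from h import *
t,c=imaging.camera_model("top"),imaging.camera_model("scene");w=json.load(open("pics/w2.json"))
W=cv2.imread("pics/w2.png");Tp=cv2.imread("pics/top0.png")
hw=cv2.cvtColor(W,cv2.COLOR_BGR2HSV);ht=cv2.cvtColor(Tp,cv2.COLOR_BGR2HSV)
for v in(140,160,180):print(v,blobs((hw[:,:,1]<70)&(hw[:,:,2]>v),(290,178,330,220)),blobs((ht[:,:,1]<70)&(ht[:,:,2]>v-20),(212,250,240,275),10))
print(ht[254:270,216:235,2])
pw=(308.5,201)
for q in((225.4,261.6),(224.5,262)):print(tri([ray(t,q),ray(w,pw)]),plane(t,q,.085),plane(w,pw,.085))
print("orange",tri([ray(t,(233,213)),ray(w,(380,130))]))
```

```text
140 [([308.4, 200.8], [297, 190, 24, 23, 404])] [([224.4, 262.0], [219, 257, 12, 11, 105])]
160 [([308.3, 201.1], [297, 190, 23, 23, 387])] [([224.7, 262.2], [220, 258, 10, 9, 74])]
180 [([308.3, 200.9], [298, 191, 21, 22, 341])] []
[[155 156 155 154 150 142 129 113 114 113 112 112 121 137 146 147 146 149
  148]
 [155 155 154 146 130 117 108 104 103  98  94  95 107 127 142 153 153 152
  150]
 [156 160 151 133 109 103 106 109 112 113 108  96  88 100 120 140 151 154
  156]
 [157 157 151 128 106 106 122 132 139 140 139 130 112  93  88 104 137 151
  158]
 [159 159 148 121 116 125 138 144 148 148 151 148 139 115  87  78 107 135
  149]
 [153 150 134 114 124 137 144 146 146 150 154 153 149 136 105  72  82 112
  144]
 [145 141 124 122 134 145 148 148 150 150 153 153 156 146 121  81  68  94
  135]
 [143 145 132 136 139 142 147 148 150 149 155 153 155 152 125  87  64  87
  129]
 [148 147 136 136 141 146 147 149 151 153 154 154 157 153 123  89  65  87
  124]
 [149 144 141 139 139 145 148 147 150 151 152 152 156 148 120  79  68  94
  128]
 [151 151 147 141 142 146 146 146 148 150 154 155 153 145
[... 213 characters left out ...]
32 136 137 140 137 127 106  96 102 120 134 144
  147]
 [154 156 155 157 152 148 139 133 127 120 121 124 125 122 127 133 139 147
  151]
 [155 155 154 156 155 153 149 143 135 130 135 134 137 137 140 138 145 150
  153]]
(array([0.48001097, 0.19925026, 0.08086497]), [np.float64(0.4257138612345067), np.float64(0.4257138612344463)]) [0.48041932 0.19828757 0.085     ] [0.48056386 0.20015562 0.085     ]
(array([0.47990728, 0.20007133, 0.0834377 ]), [np.float64(0.35283176419295176), np.float64(0.3528317641930098)]) [0.47962631 0.1999809  0.085     ] [0.48056386 0.20015562 0.085     ]
orange (array([0.57692513, 0.19116552, 0.06270068]), [np.float64(0.6740346415531092), np.float64(0.6740346415529744)])
```

Emit:
drive_tool(
  deltas="50 -6 3.5 -50 0;50 -6 3.5 -100 0;50 -6 3.5 -135 0;50 -6 3.5 -150 0;50 -6 3.5 -150 0;50 -6 3.5 -150 0",
)

```text
time_s: 3.4
position: [0.4804, 0.2004, 0.0533]
tcp_rot: [[0.75, 0.661, 0.0], [0.661, -0.75, -0.0], [0.0, 0.0, -1.0]]
force: [0.0, -0.4, -0.4]
opening: 0.571
grasp_force: 0.0
```

Emit:
drive_tool(
  deltas="15 0 0 0 0;15 0 0 0 0;15 0 0 0 0;15 0 0 0 0;15 0 0 0 0;15 0 0 0 0;15 0 0 0 0;15 0 0 0 0",
)

```text
time_s: 4.2
position: [0.4801, 0.2015, 0.0538]
tcp_rot: [[0.748, 0.663, 0.001], [0.663, -0.748, 0.0], [0.001, 0.001, -1.0]]
force: [-0.8, -1.7, 5.9]
opening: 0.267
grasp_force: 30.0
```

Emit:
drive_tool(
  deltas="15 0 0 20 0;15 0 0 50 0;15 0 0 85 0;15 10 -30 90 0;15 25 -80 90 0;15 45 -130 90 0;15 55 -180 90 0;15 65 -230 90 0;15 75 -280 90 0;15 81 -310 90 0;15 81 -321 90 0;15 81 -321 90 0",
)

```text
time_s: 5.4
position: [0.5601, -0.1211, 0.1425]
tcp_rot: [[0.751, 0.661, -0.001], [0.661, -0.751, 0.001], [-0.0, -0.001, -1.0]]
force: [0.7, 0.6, -1.2]
opening: 0.267
grasp_force: 30.0
```

Run:
```python
from look import *
m,h=shot("w3")
im=imaging.capture("top");sc=imaging.capture("scene")
cv2.imwrite("pics/top3.png",im[:,:,::-1]);cv2.imwrite("pics/scene3.png",sc[:,:,::-1])
a=cv2.resize(cv2.imread("pics/w3.png")[120:300,220:420],None,fx=2,fy=2)
b=cv2.resize(sc[90:240,140:340,::-1],None,fx=2,fy=2,interpolation=cv2.INTER_CUBIC)
c=np.zeros((360,800,3),np.uint8);c[:,:400]=a;c[:300,400:]=b;cv2.imwrite("pics/crop3.png",c)
print("hole pred",proj(m,(.5615,-.1208,.05)))
```

```text
w3 5.4 [ 0.5601 -0.1211  0.1425] qv 3.05 F [ 0.7   0.63 -1.21] op 23.3
hole pred [316.04420485 205.67997464]
```

View pics/crop3.png

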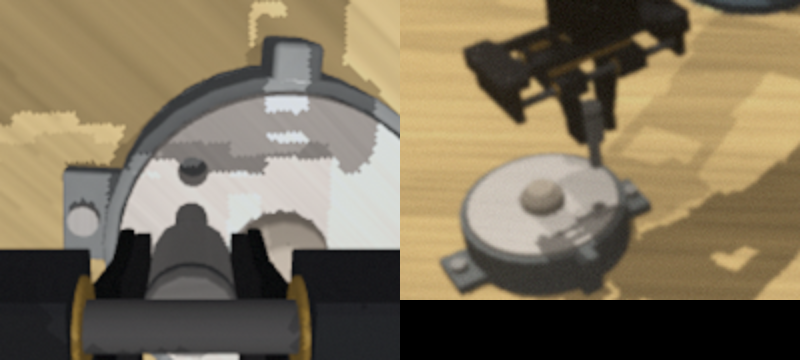

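Crop: the pin is held upright. Its tip edge is at wrist pixel (315,222), the hole is at (316.5,206), which matches the prediction, and the ear's outer edge is at (366,140).

Run:
```python
import json
from h import *
w=json.load(open("pics/w3.json"))
tx=np.array([.75,.661,0])
hsv=cv2.cvtColor(cv2.imread("pics/w3.png"),cv2.COLOR_BGR2HSV)
print(blobs(hsv[:,:,2]<110,(307,196,326,216),10))
print("tip",plane(w,(315,222),.0995)-4.2e-3*tx)
print("hole",plane(w,(316.5,206),.05)); e=plane(w,(366,140),.047);print("ear",e)
for a in((.557,-.1785),(.5575,-.179)):d=e[:2]-a;print(np.hypot(*d),np.degrees(np.arctan2(d[1],d[0])))
```

```text
[([316.3, 205.2], [309, 199, 15, 14, 157])]
tip [ 0.55938548 -0.12149918  0.0995    ]
hole [ 0.5615454  -0.12130427  0.05      ]
ear [ 0.63267744 -0.11478422  0.047     ]
0.09892812765932191 40.095330292154074
0.098870181470547 40.503605320356144
```

Emit:
drive_tool(
  deltas="15 1.5 0 -20 0;15 1.5 0 -38 0;15 1.5 0 -46 0;15 1.5 0 -46 0;15 1.5 0 -48 0;15 1.5 0 -50 0;15 1.5 0 -51 0;15 1.5 0 -52 0;15 1.5 0 -52 0",
)

```text
time_s: 6.45
position: [0.5621, -0.1197, 0.0913]
tcp_rot: [[0.749, 0.663, 0.0], [0.663, -0.749, -0.0], [0.0, 0.0, -1.0]]
force: [0.1, -0.0, -0.5]
opening: 0.263
grasp_force: 30.0
```

Emit:
drive_tool(
  deltas="15 0 -0.8 -1 0;15 0 -0.8 -2 0;15 0 -0.8 -3 0;15 0 -0.8 -4 0;15 0 -0.8 -4 0",
)

```text
time_s: 6.95
position: [0.5619, -0.1203, 0.087]
tcp_rot: [[0.749, 0.663, -0.0], [0.663, -0.749, 0.0], [-0.0, -0.0, -1.0]]
force: [-0.4, 0.3, -1.0]
opening: 0.263
grasp_force: 30.0
```

Emit:
drive_tool(
  deltas="15 0 0 -3 0;15 0 0 -6 0;15 0 0 -8 0;15 0 0 -8 0",
)

```text
time_s: 7.35
position: [0.5617, -0.1202, 0.0787]
tcp_rot: [[0.749, 0.663, -0.001], [0.663, -0.749, 0.0], [-0.0, -0.001, -1.0]]
force: [-0.6, 0.1, -1.0]
opening: 0.268
grasp_force: 30.0
```

Emit:
drive_tool(
  deltas="15 0 0 -1 0;15 0 0 -2 0;15 0 0 -2 0",
)

```text
time_s: 7.65
position: [0.562, -0.1203, 0.0771]
tcp_rot: [[0.749, 0.663, -0.0], [0.663, -0.749, 0.0], [-0.0, -0.0, -1.0]]
force: [0.2, -0.1, -1.4]
opening: 0.264
grasp_force: 30.0
```

Emit:
drive_tool(
  deltas="15 0 0 -0.5 0;15 0 0 -1 0;15 0 0 -1 0",
)

```text
time_s: 7.95
position: [0.562, -0.1203, 0.0762]
tcp_rot: [[0.749, 0.663, 0.0], [0.663, -0.749, 0.0], [0.0, -0.0, -1.0]]
force: [-0.0, -0.4, -1.0]
opening: 0.267
grasp_force: 30.0
```

Emit:
drive_tool(
  deltas="15 0 0 -0.5 0;15 0 0 -1 0;15 0 0 -1 0",
)

```text
time_s: 8.25
position: [0.562, -0.1203, 0.0751]
tcp_rot: [[0.749, 0.663, -0.0], [0.663, -0.749, 0.0], [-0.0, -0.0, -1.0]]
force: [0.4, -0.0, -0.6]
opening: 0.269
grasp_force: 30.0
```

Emit:
drive_tool(
  deltas="15 0 0 -0.5 0;15 0 0 -1 0;15 0 0 -1 0",
)

```text
time_s: 8.55
position: [0.5622, -0.1204, 0.0748]
tcp_rot: [[0.749, 0.663, 0.0], [0.663, -0.749, -0.0], [0.0, 0.0, -1.0]]
force: [-1.3, -0.0, 3.6]
opening: 0.263
grasp_force: 30.0
```

Emit:
drive_tool(
  deltas="15 0 0 1 0;15 2.5 -0.3 1 0;15 5 -0.7 1 0;15 7.5 -1.2 1 0;15 10 -1.8 1 0;15 12.4 -2.5 1 0;15 14.8 -3.3 1 0;15 17.1 -4.2 1 0;15 19.5 -5.2 1 0;15 21.7 -6.3 1 0;15 23.9 -7.6 1 0;15 23.9 -7.6 1 0",
)

```text
time_s: 9.75
position: [0.5869, -0.1283, 0.0752]
tcp_rot: [[0.749, 0.663, 0.002], [0.663, -0.749, -0.0], [0.001, 0.001, -1.0]]
force: [-0.1, -0.2, -1.2]
opening: 0.265
grasp_force: 30.0
```

Emit:
drive_tool(
  deltas="15 1.5 -0.9 0.3 0;15 3 -1.9 -0.4 0;15 3 -1.9 -0.8 0;15 3 -1.9 -1 0;15 3 -1.9 -1 0",
)

```text
time_s: 10.25
position: [0.5897, -0.1301, 0.0748]
tcp_rot: [[0.749, 0.663, 0.002], [0.663, -0.749, -0.001], [0.001, 0.002, -1.0]]
force: [-0.9, 2.1, 2.9]
opening: 0.266
grasp_force: 30.0
```

Emit:
drive_tool(
  deltas="15 0.8 -0.6 0 0;15 1.7 -1.2 0 0;15 2.5 -1.8 0 0;15 2.5 -1.8 0 0",
)

```text
time_s: 10.65
position: [0.5901, -0.1304, 0.0747]
tcp_rot: [[0.749, 0.663, -0.003], [0.663, -0.749, 0.002], [-0.001, -0.004, -1.0]]
force: [-3.8, 4.1, 7.4]
opening: 0.265
grasp_force: 30.1
```

Emit:
drive_tool(
  deltas="15 2.5 -1.8 1 0;15 2.5 -1.8 1 0;15 2.5 -1.8 1 0",
)

```text
time_s: 10.95
position: [0.5939, -0.1335, 0.0749]
tcp_rot: [[0.749, 0.663, -0.0], [0.663, -0.749, 0.0], [-0.0, -0.0, -1.0]]
force: [-1.4, 2.4, 0.3]
opening: 0.265
grasp_force: 30.0
```

Emit:
drive_tool(
  deltas="15 0 0 -0.6 0;15 0 0 -1 0;15 0 0 -1 0",
)

```text
time_s: 11.25
position: [0.5941, -0.1335, 0.0748]
tcp_rot: [[0.749, 0.663, 0.0], [0.663, -0.749, -0.0], [0.0, 0.0, -1.0]]
force: [-2.2, 3.0, 3.7]
opening: 0.266
grasp_force: 30.0
```

Emit:
drive_tool(
  deltas="15 0 0 1 0;15 1.9 -1.7 1 0;15 1.9 -1.7 1 0;15 1.9 -1.7 0.3 0;15 1.9 -1.7 0 0;15 1.9 -1.7 0 0",
)

```text
time_s: 11.85
position: [0.5964, -0.1355, 0.0748]
tcp_rot: [[0.749, 0.663, 0.001], [0.663, -0.749, -0.001], [0.0, 0.001, -1.0]]
force: [-1.2, 0.5, 4.9]
opening: 0.265
grasp_force: 30.0
```

Emit:
drive_tool(
  deltas="15 0 0 1 0;15 1.8 -1.7 1 0;15 1.8 -1.7 1 0;15 1.8 -1.7 0.3 0;15 1.8 -1.7 0 0;15 1.8 -1.7 0 0",
)

```text
time_s: 12.45
position: [0.5977, -0.1368, 0.0748]
tcp_rot: [[0.749, 0.663, 0.0], [0.663, -0.749, 0.0], [0.0, 0.0, -1.0]]
force: [-1.3, 3.0, 5.1]
opening: 0.263
grasp_force: 30.0
```

Emit:
drive_tool(
  deltas="15 0 0 1 0;15 1.8 -1.8 1 0;15 1.8 -1.8 1 0;15 1.8 -1.8 0.3 0;15 1.8 -1.8 0 0;15 1.8 -1.8 0 0",
)

```text
time_s: 13.05
position: [0.5997, -0.1388, 0.0748]
tcp_rot: [[0.749, 0.663, 0.001], [0.663, -0.749, -0.0], [0.0, 0.001, -1.0]]
force: [-2.8, 1.8, 4.4]
opening: 0.267
grasp_force: 30.0
```

Emit:
drive_tool(
  deltas="15 0 0 1 0;15 1.7 -1.9 1 0;15 1.7 -1.9 1 0;15 1.7 -1.9 0.3 0;15 1.7 -1.9 0 0;15 1.7 -1.9 0 0",
)

```text
time_s: 13.65
position: [0.6014, -0.1407, 0.0748]
tcp_rot: [[0.749, 0.663, 0.001], [0.663, -0.749, -0.0], [0.0, 0.001, -1.0]]
force: [-2.1, 2.2, 5.0]
opening: 0.269
grasp_force: 30.0
```

Emit:
drive_tool(
  deltas="15 0 0 1 0;15 1.6 -2 1 0;15 1.6 -2 1 0;15 1.6 -2 0.3 0;15 1.6 -2 0 0;15 1.6 -2 0 0",
)

```text
time_s: 14.25
position: [0.603, -0.1427, 0.0748]
tcp_rot: [[0.749, 0.663, 0.001], [0.663, -0.749, -0.0], [0.0, 0.001, -1.0]]
force: [-2.2, 1.2, 5.0]
opening: 0.267
grasp_force: 30.0
```

Emit:
drive_tool(
  deltas="15 0 0 1 0;15 1.5 -2 1 0;15 1.5 -2 1 0;15 1.5 -2 0.3 0;15 1.5 -2 0 0;15 1.5 -2 0 0",
)

```text
time_s: 14.85
position: [0.6045, -0.1447, 0.0747]
tcp_rot: [[0.749, 0.663, 0.001], [0.663, -0.749, -0.0], [0.0, 0.001, -1.0]]
force: [-1.2, 2.2, 4.9]
opening: 0.263
grasp_force: 30.0
```

Emit:
drive_tool(
  deltas="15 0 0 1 0;15 1.4 -2.1 1 0;15 1.4 -2.1 1 0;15 1.4 -2.1 0.3 0;15 1.4 -2.1 0 0;15 1.4 -2.1 0 0",
)

```text
time_s: 15.45
position: [0.606, -0.1468, 0.0747]
tcp_rot: [[0.749, 0.663, 0.001], [0.663, -0.749, -0.0], [0.0, 0.001, -1.0]]
force: [-1.0, 2.3, 5.2]
opening: 0.267
grasp_force: 30.0
```

Emit:
drive_tool(
  deltas="15 0 0 1 0;15 1.3 -2.1 1 0;15 1.3 -2.1 1 0;15 1.3 -2.1 0.3 0;15 1.3 -2.1 0 0;15 1.3 -2.1 0 0",
)

```text
time_s: 16.05
position: [0.6072, -0.149, 0.0742]
tcp_rot: [[0.749, 0.663, 0.001], [0.663, -0.749, -0.0], [0.0, 0.001, -1.0]]
force: [1.1, 0.6, -0.2]
opening: 0.268
grasp_force: 30.0
```

Emit:
drive_tool(
  deltas="15 0 0 1 0;15 1.2 -2.2 1 0;15 1.2 -2.2 1 0;15 1.2 -2.2 0.3 0;15 1.2 -2.2 0 0;15 1.2 -2.2 0 0",
)

```text
time_s: 16.65
position: [0.6084, -0.1511, 0.0743]
tcp_rot: [[0.749, 0.663, 0.001], [0.663, -0.749, -0.0], [0.0, 0.001, -1.0]]
force: [0.3, 1.4, -0.7]
opening: 0.27
grasp_force: 30.0
```

Emit:
drive_tool(
  deltas="15 0 0 -0.7 0;15 0 0 -1.4 0;15 0 0 -2 0;15 0 0 -2 0",
)

```text
time_s: 17.05
position: [0.6083, -0.1511, 0.0721]
tcp_rot: [[0.749, 0.663, 0.0], [0.663, -0.749, -0.0], [0.0, 0.0, -1.0]]
force: [1.2, 1.7, -0.5]
opening: 0.264
grasp_force: 30.0
```

Emit:
drive_tool(
  deltas="15 0 0 -1 0;15 0 0 -2 0;15 0 0 -3 0;15 0 0 -3 0",
)

```text
time_s: 17.45
position: [0.6082, -0.151, 0.069]
tcp_rot: [[0.749, 0.663, 0.0], [0.663, -0.749, -0.0], [0.0, 0.0, -1.0]]
force: [1.5, 1.4, -0.5]
opening: 0.265
grasp_force: 30.0
```

Emit:
drive_tool(
  deltas="15 0 0 -1.5 0;15 0 0 -3 0;15 0 0 -4 0;15 0 0 -4 0",
)

```text
time_s: 17.85
position: [0.6081, -0.1509, 0.0649]
tcp_rot: [[0.749, 0.663, -0.0], [0.663, -0.749, 0.0], [-0.0, -0.0, -1.0]]
force: [1.5, 2.2, -1.8]
opening: 0.264
grasp_force: 30.0
```

Emit:
drive_tool(
  deltas="15 0 0 -1.5 0;15 0 0 -3 0;15 0 0 -4.5 0;15 0 0 -4.5 0",
)

```text
time_s: 18.25
position: [0.6081, -0.1509, 0.0604]
tcp_rot: [[0.749, 0.663, -0.0], [0.663, -0.749, 0.0], [0.0, -0.0, -1.0]]
force: [1.5, 1.8, -1.4]
opening: 0.262
grasp_force: 30.0
```

Emit:
drive_tool(
  deltas="15 0 0 -0.6 0;15 0 0 -1.2 0;15 0 0 -1.8 0;15 0 0 -1.8 0",
)

```text
time_s: 18.65
position: [0.6082, -0.1509, 0.0589]
tcp_rot: [[0.749, 0.663, 0.0], [0.663, -0.749, 0.0], [0.0, 0.0, -1.0]]
force: [1.2, 2.5, 1.8]
opening: 0.271
grasp_force: 30.0
```

The pin is home: contact came at TCP z 0.0589, exactly 16 mm below where the tip rested on the seat. Releasing it now and retreating.

Emit:
drive_tool(
  deltas="44 0 0 0 0;44 0 0 0 0;44 0 0 0 0;44 0 0 0 0;44 0 0 15 0;44 0 0 40 0;44 0 0 75 0;44 0 0 110 0;44 -10 0 150 0;44 -40 0 160 0;44 -70 0 160 0;44 -70 0 160 0",
)

```text
time_s: 19.85
position: [0.5342, -0.15, 0.2204]
tcp_rot: [[0.749, 0.662, -0.003], [0.662, -0.749, 0.001], [-0.002, -0.002, -1.0]]
force: [0.3, 0.5, -0.1]
opening: 0.509
grasp_force: 0.0
```

Run:
```python
from look import *
m,h=shot("w4")
sc=imaging.capture("scene");s=imaging.camera_model("scene")
t=imaging.capture("top")
P=(.6082,-.1509,.09);print("pred pin top",proj(m,P),proj(s,P))
p=proj(m,P).astype(int);p=[min(max(p[0],100),540),min(max(p[1],90),310)]
a=cv2.resize(cv2.cvtColor(h,cv2.COLOR_HSV2BGR)[p[1]-90:p[1]+90,p[0]-100:p[0]+100],None,fx=2,fy=2)
b=cv2.resize(sc[120:270,140:340,::-1],None,fx=2,fy=2,interpolation=cv2.INTER_CUBIC)
c=np.zeros((360,800,3),np.uint8);c[:,:400]=a;c[:300,400:]=b;cv2.imwrite("pics/crop4.png",c);print(p)
```

```text
w4 19.85 [ 0.5342 -0.15    0.2204] qv 4.62 F [ 0.34  0.5  -0.07] op 44.3
pred pin top [366.73487449 141.29805999] [216.42377117 192.82444106]
[np.int64(366), np.int64(141)]
```

View pics/crop4.png

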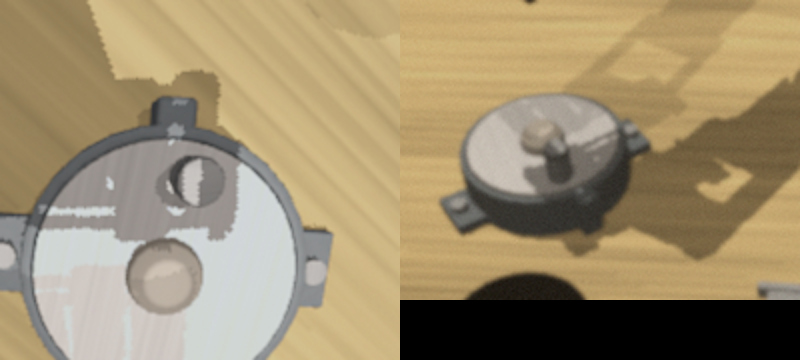

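The crop shows the pin upright with its head on the wheel. The head's top is at wrist pixel (366,141), where a home pin (top at 90 mm) should appear, and the gripper is clear.

```bash
python3 -c "
from rig import bot
print(bot.hand_in())"
```

```text
the job is handed in; nothing more can be done
None
```

The slim index pin is fully home through the wheel and the seat hole, upright and released, and the job is handed in at about 20 s of the 61 s allowed; contact forces read at the wrist stayed below about 10 N, and no judging result was returned.

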